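# Screw the sealing plug into the lamp base

## Robot

A 6-joint arm with a two-finger parallel gripper is mounted at the origin on a cart in front of the work surface, level with it; the furniture and walls round the work are solid. World frame = base frame: x ahead of the robot, y to its left, z up, the work surface at z = 0. Lengths are in m, angles in degrees, forces in N, time in s.
With the tool pointing down it reaches from about 0.3 to 0.75 m from the base axis. Payload 8.5 kg.
Tool frame: the origin (TCP) lies at the very end of the fingers, on their centre line; the grasp point (between the pads) lies 19 mm behind it; z points along the fingers, y is the line along which they close (so a half turn about z gives the same grasp; the last joint's range is limited). The gripper opens to 85 mm and grips with 20 to 120 N. Pads are 22 mm wide; open, the fingers measure 114 mm over their backs; the gripper's body (76 mm by 85 mm) begins 54 mm behind the grasp point. The pads swing forward as they close: fully open they stand 13 mm farther back than shut.
Start: joints at [64.498, 21.807, 74.336, -0, 83.858, -12.336], TCP at [0.125, 0.536, 0.231] pointing down, gripper open.
Joint ranges: [-178.18, 178.18], [-50.72, 133.34], [12.68, 142.11], [-81.47, 261.47], [9.98, 163.14], [-165.26, 165.26]. Speed limits (degrees/s): [136.94, 136.94, 180, 180, 180, 180].

## Interface

Orientations are given as a 3x3 rotation matrix whose columns are the frame's x, y, z axes.
In Python, from rig import observe, cams, ticket gives the robot as it stands.
- The arm moves only by the tool move_arm, never from a script. Its arguments are lists of equal length, an entry for each row: "jaw": the finger opening in cm, from 0 to 8.54; "dp": the shift along the tool's x, y, z in cm, a list of three; "turn": the turn, a rotation vector about the tool's x, y, z in rad, a list of three. In form: {"jaw": [jaw, ...], "dp": [[tx, ty, tz], ...], "turn": [[wx, wy, wz], ...]}. A call has 1 to 12 rows; each row shifts and turns the commanded pose from where the row before left it, along the tool's axes as they then stand; what a row does not reach is not made up. A row lasts 1/12 s, in which the tool goes at most 41.7 mm and 7.16 degrees, less where a joint would pass 70% of its speed; a pose out of reach is approached as far as the arm can. A call is refused whole if a number of a shift passes 4.17 or a number of a turn 0.125, either way. A call with a gripper value outside its range is refused whole. The fingers move at their own pace and stop on an object; "force" is the grip in N (left out, the last holds). Time passes only in rows, so rows that do not move let the fingers close. It gives the time, the measured TCP pose, the force, the opening and the grip force at its end, in the units of the state.
- observe(): the state, without advancing time (a new reading comes with each control period).
- cams.get_image(name): name is "scene" or "top" or "wrist"; returns (picture, depth): 384x512x3 uint8, red, green, blue; 384x512 float32, m along the optical axis (not along the pixel's ray), 0 where there is no reading.
- cams.calibration(name): a dict with "vertical_fov" (degrees; the focal length in pixels is half the picture's height over the tangent of half this angle, whatever the lens; pixels are square), "cx", "cy" (the principal point, pixels), "view" (4x4, takes a point from world to camera coordinates); the wrist camera has in their place "tool_from_camera" (4x4, takes a point from camera to tool coordinates, whose origin is the TCP and whose axes are the flange's). Camera axes: x right, y up, looking along -z (the intrinsics and any distortion apply to the point x, -y, -z); pixel columns grow to the right and rows downward; lengths in m; the calibration is good to about 2 mm. The wrist camera is an equidistant fisheye: a pixel r from the principal point sees the ray r / f radians off the axis. A picture is of the moment at which its call begins: read the wrist's pose just before it. calibration takes no time and is no camera call.
- ticket.close_job(): hands the job in; it is judged then, once.
Trained networks look in the newest picture that a camera, given by its name, has taken for a name from the list of things; names that differ only in an ending like _2 or _b are one class to them, and where a whole thing is asked for, a point or a joint stands for the part that bears it (a point fixed in the world has none). Each returns a list of dicts, best first, with "p" (0 to 1); they miss things now and then, are a little off and sometimes report something else, mostly with a low value. They report only what shows in the picture. A call takes as long as a camera call. They do not tell look-alikes from the thing itself.
- cams.spot_in(camera, query): "box" ([centre column, centre row, width, height] as shares, 0 to 1, of the picture: columns of its width, rows of its height, round what is visible of it).
- cams.outline_of(camera, query): "mask" (384x512 bool, what is visible of it) and "box" ([centre column, centre row, width, height] as shares, 0 to 1, of the picture: columns of its width, rows of its height, round what is visible of it).
- cams.mark_of(camera, query): "location" ([column, row] as shares, 0 to 1, of the picture: columns of its width, rows of its height: a listed point, or the origin of a listed thing).
The state is a dict: "time_s": time; "q": joint angles; "qvel": joint speeds; "joint_efforts": joint torques, N m; "position": TCP position; "tool_rot": TCP orientation; "ft_force": force on the tool from outside, world axes, zero at the start; "wrist_torque": the same for the moment, N m; "grip_width": finger opening in m; "gripper_force": force on a finger pad.
Only numpy, scipy, OpenCV 4.12 (cv2) and the standard library are available. Lean on these libraries where they do the work, as an engineer would, in place of code of your own. Each camera call takes 0.05 s, during which the arm holds its last target. There are 200 camera calls.

## Task

Pick up the black-winged sealing plug, set it upright in the open port on top of the lamp base and, with light pressure, back it off counter-clockwise (seen from above) until you feel it drop into the thread start. Then run it in clockwise until its flange is fully down on the orange seal, and let go. Do it by feel: never force the plug against the port, and leave the other things on the desk alone.

Things in the scene. Friction and masses are not known exactly. Their poses are not given: they have to be found in the camera images.
- plug_grip (a point): Grip point of the loose sealing plug (about 120 g), in its black wing, 58 mm above the foot, 11 mm below the wing's top. z = the plug's axis, up. The wing is 46 mm long along x and 20 mm wide along y (pinch across y); 23 mm of it lie below this point, down to the top of the flange. A white dot marks the top's +x end. The plug starts standing upright on the desk.
- plug_flange (a point): Centre of the underside of the plug's round black flange (68 mm across, 5 mm thick), 28 mm below plug_grip, same axes. Below it a grey shank, 40 mm in diameter, runs 30 mm down to a tapered foot (32 mm across).
- plug_lugs (a point): On the plug's axis at the height of its three thread lugs, 19 mm below the flange's underside. The lugs are round, 6 mm thick, at 0, 120 and 240 degrees from x, and stick out to 55 mm across; their undersides are 22 mm below the flange.
- plug: The whole plug; its origin lies under the foot, 30 mm below the flange's underside, axes as plug_grip.
- port_seal (a point): Centre of the port's mouth at the top of the orange rubber seal (71 mm across; gives 1 mm at 9 N, 1.8 mm in all), 60 mm above the desk; z up. The port is a 58 mm wide bore. The brass insert in it has a three-start right-hand thread, whose angle is unknown and not tied to this frame's x. Radial play of the plug is 1.5 to 2 mm. Hard contact: bear with under 20 N until the plug drops, under 40 N after; a stiffly held plug must be followed down.
- port_lands (a point): On the port's axis at the top of the insert's three flat lands, 8 mm below the seal, 44 mm clear inside. Lugs on the lands hold the flange 14 mm above the seal. At each land's clockwise end a narrow dog, 6 mm high, blocks clockwise turning; at its counter-clockwise end, at most 105 degrees away, is a thread start. (Lugs on top of the dogs hold the flange 20 mm up.)
- port_groove (a point): On the port's axis at the floor of the three thread starts (35 degrees wide each, 120 apart), 18.5 mm below the seal. Dropped in there, the flange stands 3.5 mm above the seal and a dog stops further counter-clockwise turning. Clockwise, the groove (1.5 mm vertical play) falls 5 mm per 60 degrees: pressed lightly, the flange meets the seal after 45 to 65 degrees, is snug when it resists (0.15 N m); hard stop at 80 to 100.
- lamp_base: The fixed lamp base with its insert: ribbed round grey metal housing, about 96 mm across, on a bolted 116 mm square foot, with a short cable gland on its +x side. Origin on the desk under the port, 60 mm below port_seal.
- kraft_tube_1: loose brown cardboard tube, 68 mm across, 72 mm high, standing; bystander, origin under its foot
- solder_reel: loose green and white reel of solder, 60 mm across, 35 mm high; bystander, origin under it
- screwdriver: loose orange-handled screwdriver, 230 mm long, lying at the back; bystander
Things that resemble listed ones, but are neither listed nor needed, are in the scene too. What is shaped like the plug but blue is not meant.

How it is judged (in metres and radians):
On the way, in this order (a step that is already met when the one before it is completed fails the run):
1. The plug is upright in the port's mouth, its lugs not yet in the thread (flange 9 to 22 mm above the seal, within 5 mm of the axis) (z of plug_flange in the frame of port_seal between 0.009 and 0.022 m and horizontal distance between plug_flange and port_seal below 0.005 m and angle between plug_flange's own z axis and vertical below 0.12 rad), for 0.05 s.
2. The plug has dropped level into the thread start (flange 2 to 5.5 mm above the seal, within 4 mm of the axis) (z of plug_flange in the frame of port_seal between 0.002 and 0.0055 m and horizontal distance between plug_flange and port_seal below 0.004 m and angle between plug_flange's own z axis and vertical below 0.12 rad), for 0.05 s.
At the end, for the whole second after the job is handed in: The plug is screwed home: its flange is within 1 mm of the seal's height, within 3 mm of the port's axis and within 0.04 rad of upright, at rest and released (z of plug_flange in the frame of port_seal below 0.001 m and horizontal distance between plug_flange and port_seal below 0.003 m and angle between plug_flange's own z axis and vertical below 0.04 rad and linear speed of plug below 0.01 m/s and contact force between plug and the fingers below 0.1 N); the robot touches nothing.
It fails at once if Pressed too hard before the drop: more than 20 N between the plug and the lamp base while the plug is in or over the port with its flange more than 6 mm above the seal (z of plug_flange in the frame of port_seal above 0.006 m and horizontal distance between plug_flange and port_seal below 0.02 m and contact force between plug and lamp_base above 20 N).
It fails at once if The plug is forced: more than 40 N between the plug and the lamp base (contact force between plug and lamp_base above 40 N).
It fails at once if A bystander (cardboard tube, solder reel, screwdriver) is moved more than 20 mm (distance of any of kraft_tube_1, solder_reel, screwdriver from where it was at the start of the episode above 0.02 m).
It also fails if it takes over 72 s, if anything falls off the work surface, if the arm or the gripper's body presses on something with over 40 N, if the wrist force passes 120 N, or if a joint passes its speed limit or range.

## Working session

There is one attempt and no reset: what is moved stays moved. The work goes in short steps, Python scripts to look and compute and a tool call to move; the robot and the scene stay as the last step left them, time stands still between calls to the robot, and variables do not carry over. Pictures are saved under pics/ and viewed, at most 10 in all, crops included, and the job is handed in when it is done.

Besides the shell and the picture viewer there is one more tool, called after ">>>" by a JSON object that holds its "api" and its "payload". move_arm: Moves the arm, as the interface text tells. Its arguments: {"type":"object","properties":{"jaw":{"type":"array","items":{"type":"number"}},"dp":{"type":"array","items":{"type":"array","items":{"type":"number"}}},"turn":{"type":"array","items":{"type":"array","items":{"type":"number"}}},"force":{"type":"number"}},"required":["jaw","dp","turn"]}

```bash
mkdir -p pics; ls; cat > h.py <<'E'
import numpy as np, cv2
from rig import observe, cams, ticket
def pt(name,u,v,d):
    c=cams.calibration(name); f=192/np.tan(np.radians(c["vertical_fov"])/2)
    p=np.array([(u-c["cx"])/f*d,-(v-c["cy"])/f*d,-d,1]); return (np.linalg.inv(c["view"])@p)[:3]
def ray(name,u,v,z):
    c=cams.calibration(name); V=np.linalg.inv(c["view"]); a=V[:3,3]; b=pt(name,u,v,1.0)
    return a+(b-a)*(z-a[2])/(b[2]-a[2])
E
python3 - <<'E'
from h import *
s=observe(); print(s["time_s"],s["position"],s["tool_rot"],s["ft_force"],s["grip_width"])
ims=[]
for n in ["top","scene"]:
    im,d=cams.get_image(n); np.save(f"{n}_d.npy",d); ims.append(im)
    cv2.imwrite(f"pics/{n}0.png",im[:,:,::-1])
    for q,z in [("plug_grip",.058),("plug_flange",.03),("plug",0),("port_seal",.06),("lamp_base",0),("kraft_tube_1",0),("solder_reel",0)]:
        for r in cams.mark_of(n,q)[:3]:
            u,v=r["location"][0]*512,r["location"][1]*384
            print(n,q,round(r["p"],2),round(u,1),round(v,1),ray(n,u,v,z).round(4))
E
```

```text
pics
0.0 [0.12513441 0.53525738 0.2307274 ] [[-9.73717539e-01  2.27758077e-01 -6.42003047e-04]
 [ 2.27758748e-01  9.73716712e-01 -1.31065332e-03]
 [ 3.26617216e-04 -1.42242793e-03 -9.99998935e-01]] [-0.41982183  0.07124779 -0.30642384] 0.08545244562420477
top plug_grip 0.85 323.7 196.3 [ 0.5372 -0.2505  0.058 ]
top plug_grip 0.75 326.8 236.7 [ 0.4145 -0.2553  0.058 ]
top plug_grip 0.73 363.9 177.3 [ 0.5924 -0.3753  0.058 ]
top plug_flange 0.77 320.0 198.4 [ 0.5329 -0.2427  0.03  ]
top plug_flange 0.71 362.0 180.6 [ 0.5853 -0.3754  0.03  ]
top plug_flange 0.6 330.4 232.8 [ 0.4256 -0.2708  0.03  ]
top plug 0.87 326.9 235.9 [ 0.4158 -0.2639  0.    ]
top plug 0.76 361.7 181.7 [ 0.5848 -0.381   0.    ]
top plug 0.62 321.2 200.4 [ 0.5284 -0.25    0.    ]
top port_seal 0.81 251.6 218.9 [ 0.4737 -0.0291  0.06  ]
top lamp_base 0.66 253.7 218.8 [ 0.4752 -0.0341  0.    ]
top lamp_base 0.33 179.0 152.6 [0.6942 0.2019 0.    ]
top kraft_tube_1 0.73 177.8 152.2 [0.6956 0.2057 0.    ]
top solder_reel 0.71 277.5 159.5 [ 0.6633 -0.115   0.    ]
top solder_reel 0.48 322.0 199.6 [ 0.5309 -0.2527  0.    ]
scene plug_grip 0.86 359.3 255.3 [ 0.5902 -0.3816  0.058 ]
scene plug_grip 0.8 280.4 266.0 [ 0.4222 -0.2683  0.058 ]
scene plug_flange 0.92 352.9 264.8 [ 0.5787 -0.3749  0.03  ]
scene plug_flange 0.8 305.2 249.7 [ 0.5409 -0.2529  0.03  ]
scene plug_flange 0.67 277.9 275.1 [ 0.418  -0.2657  0.03  ]
scene plug 0.82 353.4 272.8 [ 0.5856 -0.3767 -0.    ]
scene plug 0.79 301.5 260.5 [ 0.5294 -0.2526  0.    ]
scene plug 0.68 274.7 281.1 [ 0.4216 -0.2537  0.    ]
scene port_seal 0.85 234.5 218.3 [ 0.4796 -0.0508  0.06  ]
scene lamp_base 0.98 230.0 233.4 [ 0.4774 -0.0337  0.    ]
scene lamp_base 0.56 290.5 215.2 [ 0.6703 -0.0975  0.    ]
scene kraft_tube_1 0.78 228.7 174.4 [0.7098 0.2188 0.    ]
scene kraft_tube_1 0.43 228.4 231.4 [ 0.4807 -0.0236  0.    ]
scene solder_reel 0.89 292.4 215.3 [ 0.6739 -0.102   0.    ]
```

View pics/top0.png

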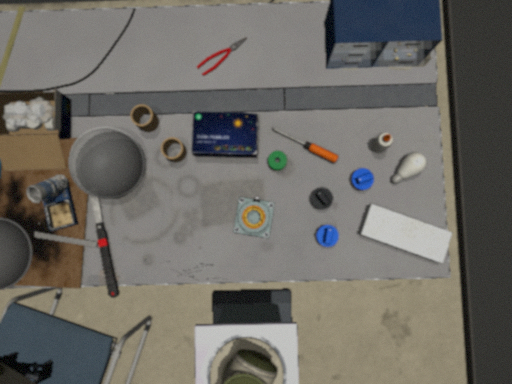

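View pics/scene0.png

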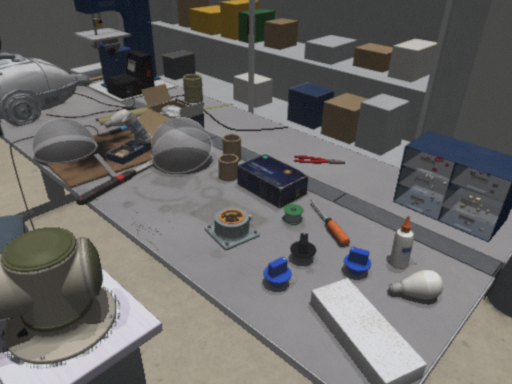

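The black plug stands at (320,198) in the top view, about (0.533, -0.248) m. The blue look-alikes are at (327,236) and (362,180). The port is at (254,218), about (0.475, -0.03) m. I'm moving over the plug now.

>>> {"api": "move_arm", "payload": {"jaw": [8.5,8.5,8.5,8.5,8.5,8.5,8.5,8.5,8.5,8.5,8.5], "dp": [[-2.6,-3.05,0],[-2.6,-3.05,0],[-2.6,-3.05,0],[-2.6,-3.05,0],[-2.6,-3.05,0],[-2.6,-3.05,0],[-2.6,-3.05,0],[-2.6,-3.05,0],[-2.6,-3.05,0],[-2.6,-3.05,0],[-2.6,-3.05,0]], "turn": [[0,0,0],[0,0,0],[0,0,0],[0,0,0],[0,0,0],[0,0,0],[0,0,0],[0,0,0],[0,0,0],[0,0,0],[0,0,0]]}}

```text
time_s: 1.72
position: [0.3277, 0.1419, 0.2317]
tool_rot: [[-0.974, 0.228, 0.001], [0.228, 0.974, 0.0], [-0.001, 0.0, -1.0]]
ft_force: [1.9, 0.2, 0.7]
grip_width: 0.085
gripper_force: 0.0
```

>>> {"api": "move_arm", "payload": {"jaw": [8.5,8.5,8.5,8.5,8.5,8.5,8.5,8.5,8.5,8.5,8.5], "dp": [[-2.6,-3.05,0],[-2.6,-3.05,0],[-2.6,-3.05,0],[-2.6,-3.05,0],[-2.6,-3.05,0],[-2.6,-3.05,0],[-2.6,-3.05,0],[-2.6,-3.05,0],[-2.6,-3.05,0],[-2.6,-3.05,0],[0,0,0]], "turn": [[0,0,0],[0,0,0],[0,0,0],[0,0,0],[0,0,0],[0,0,0],[0,0,0],[0,0,0],[0,0,0],[0,0,0],[0,0,0]]}}

```text
time_s: 2.63
position: [0.5129, -0.2182, 0.2301]
tool_rot: [[-0.973, 0.232, 0.0], [0.232, 0.973, -0.001], [-0.001, -0.001, -1.0]]
ft_force: [-1.4, 1.3, -0.5]
grip_width: 0.0849
gripper_force: 0.0
```

```bash
cat >> h.py <<'E'
def wray(u,v,z,s):
    c=cams.calibration("wrist"); f=192/np.tan(np.radians(c["vertical_fov"])/2)
    x,y=u-c["cx"],v-c["cy"]; r=np.hypot(x,y); t=r/f
    dc=np.array([np.sin(t)*x/max(r,1e-9),-np.sin(t)*y/max(r,1e-9),-np.cos(t)])
    T=np.array(c["tool_from_camera"]); R=np.array(s["tool_rot"]); p=np.array(s["position"])
    o=p+R@T[:3,3]; d=R@T[:3,:3]@dc
    return o+d*(z-o[2])/d[2]
E
python3 - <<'E'
from h import *
s=observe(); print(s["time_s"],s["position"],s["q"],s["ft_force"],s["tool_rot"])
im,d=cams.get_image("wrist"); np.save("w_d.npy",d); np.save("w_im.npy",im)
cv2.imwrite("pics/w1.png",im[:,:,::-1])
print(cams.calibration("wrist"))
for q,z in [("plug_grip",.058),("plug_flange",.03),("plug",0),("port_seal",.06)]:
    for r in cams.mark_of("wrist",q)[:3]:
        u,v=r["location"][0]*512,r["location"][1]*384
        print(q,round(r["p"],2),round(u,1),round(v,1),wray(u,v,z,s).round(4))
E
```

```text
2.6333 [ 0.5129192  -0.21822462  0.23007709] [-3.51911168e+01  2.25880950e+01  7.32963636e+01 -5.42312821e-02
  8.40609043e+01 -1.11779850e+02] [-1.41385017  1.3332848  -0.4755401 ] [[-9.72752830e-01  2.31844510e-01  2.36796104e-04]
 [ 2.31844011e-01  9.72752083e-01 -1.31896177e-03]
 [-5.36137948e-04 -1.22812404e-03 -9.99999102e-01]]
{'vertical_fov': 65.70646984690485, 'cx': 249.96966220214523, 'cy': 186.9652682637936, 'tool_from_camera': array([[-3.77509879e-04,  9.46911592e-01,  3.21493849e-01,
         8.32586844e-02],
       [ 9.99999909e-01,  2.93404950e-04,  3.10056618e-04,
        -9.80570671e-04],
       [ 1.99268319e-04,  3.21493936e-01, -9.46911616e-01,
        -1.42987218e-01],
       [ 0.00000000e+00,  0.00000000e+00,  0.00000000e+00,
         1.00000000e+00]])}
plug_grip 0.87 187.6 93.1 [ 0.4185 -0.2648  0.058 ]
plug_grip 0.79 233.3 187.1 [ 0.5316 -0.2432  0.058 ]
plug_grip 0.58 145.8 251.0 [ 0.5894 -0.3757  0.058 ]
plug_flange 0.75 152.9 243.0 [ 0.5932 -0.3758  0.03  ]
plug_flange 0.71 402.1 103.9 [ 0.4828 -0.0178  0.03  ]
plug_flange 0.67 193.7 91.3 [ 0.4173 -0.2631  0.03  ]
plug 0.9 159.3 231.3 [ 0.5906 -0.3739  0.    ]
plug 0.77 231.6 172.2 [ 0.5295 -0.2483  0.    ]
plug 0.59 198.8 93.2 [ 0.4201 -0.263   0.    ]
port_seal 0.77 403.8 108.0 [ 0.4833 -0.0322  0.06  ]
```

View pics/w1.png

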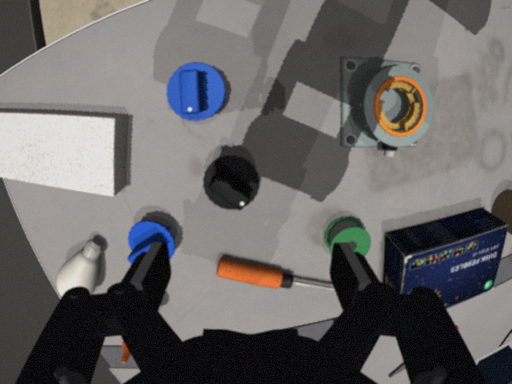

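The black plug's wing is at about (233,187), with its white dot near (241,204). The port is at (400,106). I'll sharpen this crop to measure the wing's angle.

```bash
python3 - <<'E'
from h import *
s=observe(); im=np.load("w_im.npy"); d=np.load("w_d.npy")
c=im[145:220,195:275]; g=np.clip(c.astype(float)*3,0,255).astype(np.uint8)
cv2.imwrite("pics/w1c.png",cv2.resize(g,None,fx=6,fy=6,interpolation=cv2.INTER_CUBIC)[:,:,::-1])
gray=c.min(2); v,u=np.where((gray>170)); print("white px",list(zip(u+195,v+145))[:20])
# points of plug via depth
T=np.array(cams.calibration("wrist")["tool_from_camera"]); k=cams.calibration("wrist"); f=192/np.tan(np.radians(k["vertical_fov"])/2)
V,U=np.mgrid[145:220,195:275]; x,y=U-k["cx"],V-k["cy"]; r=np.hypot(x,y)+1e-9;t=r/f
D=d[145:220,195:275]; P=np.stack([np.tan(t)*x/r*D,-np.tan(t)*y/r*D,-D],-1)
R=np.array(s["tool_rot"]);W=(P@T[:3,:3].T+T[:3,3])@R.T+s["position"]
for lo,hi in [(.062,.08),(.025,.045)]:
    m=(W[...,2]>lo)&(W[...,2]<hi)&(D>0); q=W[m]
    q=q[np.hypot(q[:,0]-.5305,q[:,1]+.246)<.045]
    e,vec=np.linalg.eigh(np.cov(q[:,:2].T)); print(lo,len(q),q.mean(0),(q.min(0)+q.max(0))/2,np.sqrt(e),np.degrees(np.arctan2(vec[1,1],vec[0,1])))
for u,v in [(241,204),(233,187)]: print(wray(u,v,.069,s))
E
```

```text
white px [(np.int64(241), np.int64(202)), (np.int64(242), np.int64(202)), (np.int64(240), np.int64(203)), (np.int64(241), np.int64(203)), (np.int64(242), np.int64(203)), (np.int64(243), np.int64(203)), (np.int64(241), np.int64(204)), (np.int64(242), np.int64(204)), (np.int64(243), np.int64(204))]
0.062 746 [ 0.52949291 -0.24077693  0.07069752] [ 0.53082784 -0.24171393  0.06803496] [0.00583154 0.01277008] -141.45309839680797
0.025 1409 [ 0.52516282 -0.23896102  0.03685921] [ 0.53154412 -0.24166431  0.03864565] [0.01712977 0.01944432] 100.86399660399606
[ 0.5475515 -0.2314307  0.069    ]
[ 0.52624084 -0.23518046  0.069     ]
```

View pics/w1c.png

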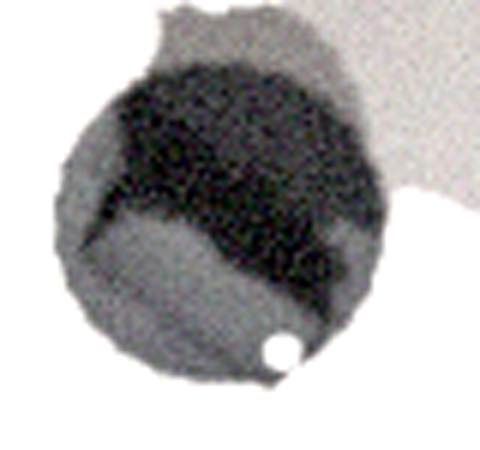

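>>> {"api": "move_arm", "payload": {"jaw": [8.5,8.5,8.5,8.5,8.5,8.5,8.5,8.5,8.5,8.5,8.5,8.5], "dp": [[0,0,0],[0,0,0],[0,0,0],[0,0,0],[0,0,0],[0,0,0],[0,0,0],[0,0,0],[0,0,0],[0,0,0],[0,0,0],[0,0,0]], "turn": [[0,0,0.12],[0,0,0.12],[0,0,0.12],[0,0,0.12],[0,0,0.12],[0,0,0.12],[0,0,0.12],[0,0,0.12],[0,0,0.12],[0,0,0.12],[0,0,0.12],[0,0,0.12]]}}

```text
time_s: 3.88
position: [0.5108, -0.2113, 0.2319]
tool_rot: [[0.103, 0.995, 0.001], [0.995, -0.103, -0.0], [-0.0, 0.001, -1.0]]
ft_force: [0.4, 0.5, 0.2]
grip_width: 0.0846
gripper_force: 0.0
```

>>> {"api": "move_arm", "payload": {"jaw": [8.5,8.5,8.5,8.5,8.5,8.5,8.5,8.5,8.5], "dp": [[0,0,0],[0,0,0],[0,0,0],[0,0,0],[0,0,0],[0,0,0],[0,0,0],[0,0,2],[0,0,2]], "turn": [[0,0,0.12],[0,0,0.12],[0,0,0.12],[0,0,0.12],[0,0,0.12],[0,0,0.12],[0,0,0.12],[0,0,0],[0,0,0]]}}

```text
time_s: 4.63
position: [0.5112, -0.2115, 0.1923]
tool_rot: [[0.806, 0.591, 0.003], [0.591, -0.806, -0.002], [0.001, 0.003, -1.0]]
ft_force: [0.3, 0.4, -1.3]
grip_width: 0.0847
gripper_force: 0.0
```

```bash
cat >> h.py <<'E'
def wcloud(d,s):
    k=cams.calibration("wrist"); T=np.array(k["tool_from_camera"]); f=192/np.tan(np.radians(k["vertical_fov"])/2)
    V,U=np.mgrid[:384,:512]; x,y=U-k["cx"],V-k["cy"]; r=np.hypot(x,y)+1e-9;t=r/f
    P=np.stack([np.tan(t)*x/r*d,-np.tan(t)*y/r*d,-d],-1)
    return (P@T[:3,:3].T+T[:3,3])@np.array(s["tool_rot"]).T+s["position"]
E
cat > look.py <<'E'
from h import *
s=observe(); print(s["time_s"],s["position"],s["q"],s["tool_rot"][:2])
im,d=cams.get_image("wrist"); n="pics/l%d.png"%(s["time_s"]*100)
g=np.clip(im.astype(float)*2,0,255).astype(np.uint8); cv2.imwrite(n,g[:,:,::-1]); print(n)
W=wcloud(d,s); m=(W[...,2]>.0665)&(W[...,2]<.078)&(d>0)&(np.hypot(W[...,0]-.5305,W[...,1]+.243)<.035)&(im.max(2)<90)
V,U=np.where(m); rc=cv2.minAreaRect(np.stack([W[m][:,0],W[m][:,1]],1).astype(np.float32)*1000); print(m.sum(),W[m].mean(0),rc)
q=W[m]; e,vec=np.linalg.eigh(np.cov(q[:,:2].T)); print(np.sqrt(e),np.degrees(np.arctan2(vec[1,1],vec[0,1])),U.mean(),V.mean())
E
python3 look.py
```

```text
4.6333 [ 0.5112133  -0.21154898  0.19229481] [-3.47436883e+01  2.38205838e+01  7.78183394e+01  2.68250375e-03
  7.81599557e+01  1.90052606e+01] [[ 0.80643766  0.59131195  0.0029105 ]
 [ 0.59131793 -0.80643615 -0.00196284]]
pics/l463.png
926 [ 0.53463569 -0.24713731  0.07005396] ((534.3325805664062, -248.07150268554688), (44.45768737792969, 20.49313735961914), 38.48957061767578)
[0.00589359 0.01249091] -142.97479761026702 294.2948164146868 180.67494600431965
```

>>> {"api": "move_arm", "payload": {"jaw": [8.5,8.5,8.5,8.5,8.5,8.5,8.5], "dp": [[-0.15,2.15,0],[-0.15,2.15,0],[0,0,2.5],[0,0,2.5],[0,0,2.5],[0,0,0],[0,0,0]], "turn": [[0,0,-0.03],[0,0,0],[0,0,0],[0,0,0],[0,0,0],[0,0,0],[0,0,0]]}}

```text
time_s: 5.27
position: [0.5344, -0.2479, 0.1168]
tool_rot: [[0.788, 0.615, -0.001], [0.615, -0.788, 0.001], [-0.0, -0.001, -1.0]]
ft_force: [0.5, 0.3, 0.7]
grip_width: 0.0851
gripper_force: 0.0
```

```bash
python3 look.py
```

```text
5.2667 [ 0.53440906 -0.24787889  0.11682039] [-3.63896869e+01  3.15289785e+01  7.78549565e+01  1.96756666e-03
  7.06907517e+01  1.56445946e+01] [[ 0.78838581  0.61518026 -0.00103011]
 [ 0.61518104 -0.78838547  0.00079944]]
pics/l526.png
1633 [ 0.5353281  -0.24735378  0.07000949] ((534.2147827148438, -248.17323303222656), (46.0307731628418, 19.966392517089844), 38.76507568359375)
[0.00559912 0.01307976] -141.43301194447955 249.84996938150644 208.77036129822412
```

>>> {"api": "move_arm", "payload": {"jaw": [8.5,8.5,8.5,8.5,2.0,1.0,1.0,1.0,1.0,1.0,1.0,1.0], "dp": [[0,0,2.5],[0,0,2.5],[0,0,2.5],[0,0,0],[0,0,0],[0,0,0],[0,0,0],[0,0,0],[0,0,0],[0,0,0],[0,0,0],[0,0,0]], "turn": [[0,0,0],[0,0,0],[0,0,0],[0,0,0],[0,0,0],[0,0,0],[0,0,0],[0,0,0],[0,0,0],[0,0,0],[0,0,0],[0,0,0]], "force": 60}}

```text
time_s: 6.32
position: [0.5349, -0.2489, 0.0423]
tool_rot: [[0.789, 0.615, 0.001], [0.615, -0.789, -0.001], [0.0, 0.002, -1.0]]
ft_force: [-1.3, 1.1, 6.2]
grip_width: 0.0193
gripper_force: 58.6
```

>>> {"api": "move_arm", "payload": {"jaw": [1,1,1,1,1,1,1,1,1,1,1,1], "dp": [[0,0,-2],[0,0,-3],[0,0,-3.5],[0,0,-3.5],[0,-3.4,0],[0,-3.4,0],[0,-3.5,0],[0,-3.5,0],[0,-3.5,0],[0,-3.4,0],[0,0,0],[0,0,0]], "turn": [[0,0,0],[0,0,0],[0,0,0],[0,0,0],[0,0,0],[0,0,0],[0,0,0],[0,0,0],[0,0,0],[0,0,0],[0,0,0],[0,0,0]]}}

```text
time_s: 7.32
position: [0.4065, -0.0843, 0.1617]
tool_rot: [[0.788, 0.616, 0.0], [0.616, -0.788, -0.0], [0.0, 0.0, -1.0]]
ft_force: [-0.5, -0.2, -0.2]
grip_width: 0.0191
gripper_force: 59.3
```

```bash
cat > look2.py <<'E'
from h import *
s=observe(); print(s["time_s"],s["position"],s["q"],s["ft_force"],s["grip_width"])
im,d=cams.get_image("wrist"); n="pics/p%d.png"%(s["time_s"]*100)
cv2.imwrite(n,im[:,:,::-1]); print(n)
W=wcloud(d,s); hsv=cv2.cvtColor(im,cv2.COLOR_RGB2HSV)
for r in cams.mark_of("wrist","port_seal")[:2]:
    u,v=r["location"][0]*512,r["location"][1]*384; print(r["p"],u,v,wray(u,v,.06,s))
m=(W[...,2]>.056)&(W[...,2]<.066)&(hsv[...,1]>170)&(hsv[...,0]<18)&(d>0)&(np.hypot(W[...,0]-.479,W[...,1]+.031)<.055)
q=W[m]; A=np.c_[2*q[:,:2],np.ones(len(q))]
hull=cv2.convexHull(q[:,:2].astype(np.float32)*1000)
print(m.sum(),q.mean(0),cv2.minEnclosingCircle(hull),cv2.fitEllipse(hull))
E
python3 look2.py
```

```text
7.3167 [ 0.40654697 -0.08426451  0.16170135] [-2.81473296e+01  1.26867807e+01  1.00925016e+02 -3.53241471e-03
  6.63694155e+01  2.38507712e+01] [-0.54614151 -0.21707766 -0.163688  ] 0.019125812120829304
pics/p731.png
0.96 259.4816 78.1056 [ 0.48341001 -0.03436372  0.06      ]
0.53 249.3952 258.2016 [ 0.34797603 -0.12968046  0.06      ]
770 [ 0.46883153 -0.03462968  0.06006464] ((480.7645263671875, -35.61105728149414), 34.36801528930664) ((480.0410461425781, -35.60360336303711), (66.15786743164062, 68.6170654296875), 9.104628562927246)
```

```bash
ls -t pics/p*.png|head -1|xargs -I{} cp {} pics/port.png
```

```text
(no output)
```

View pics/port.png

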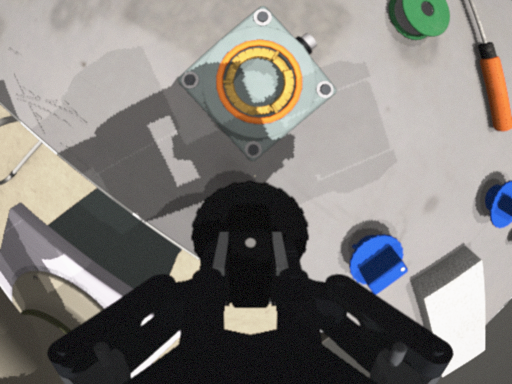

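The seal ring is centred near (259,82) px, and the plug is held straight in the fingers. I'll refine the seal centre and look at the insert.

```bash
cat > fit.py <<'E'
from h import *
import sys
s=observe(); print(s["time_s"],s["position"])
im,d=cams.get_image("wrist"); hsv=cv2.cvtColor(im,cv2.COLOR_RGB2HSV)
c=cv2.resize(im[30:135,205:315],None,fx=5,fy=5,interpolation=cv2.INTER_CUBIC); cv2.imwrite("pics/ins%d.png"%(s["time_s"]*100),c[:,:,::-1])
m=((hsv[...,1]>110)&(hsv[...,0]<22)).astype(np.uint8); m[:, :200]=0; m[:,320:]=0; m[140:]=0
cs,_=cv2.findContours(cv2.morphologyEx(m,cv2.MORPH_CLOSE,np.ones((5,5))),cv2.RETR_EXTERNAL,cv2.CHAIN_APPROX_NONE)
h=cv2.convexHull(max(cs,key=cv2.contourArea))[:,0]; print(h.min(0),h.max(0))
q=np.array([wray(u,v,.06,s)[:2] for u,v in h]); A=np.c_[2*q,np.ones(len(q))]; x=np.linalg.lstsq(A,(q**2).sum(1),rcond=None)[0]
r=np.sqrt(x[2]+x[:2]@x[:2]); print("centre",x[:2],"dia",2*r,"res",np.std(np.hypot(*(q-x[:2]).T)))
E
python3 fit.py
```

```text
7.4167 [ 0.40783289 -0.08574254  0.16155929]
[213  40] [298 123]
centre [ 0.48084707 -0.03537147] dia 0.06970967456573367 res 0.00012374946389527794
```

View pics/ins741.png

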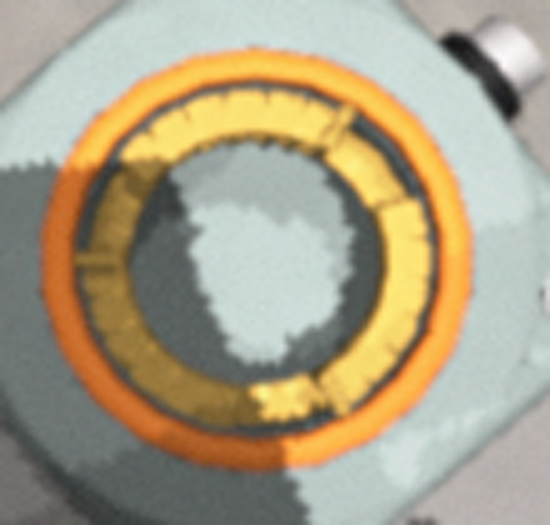

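The dogs show at (340,125), (100,260) and (330,390) in the crop, and the thread starts lie just clockwise of them. In world angles the starts are centred at about -12°, 108° and 228°. The plug's lugs are at 38° plus multiples of 120°, so it should sit on the lands and drop after about 60 to 80° counter-clockwise.

>>> {"api": "move_arm", "payload": {"jaw": [1,1,1,1,1,1,1,1,1,1], "dp": [[2.9,0.2,0],[3,0.1,0],[2.95,0.2,0],[0,0,0],[0,0,2],[0,0,2],[0,0,1.8],[0,0,0],[0,0,0],[0,0,0]], "turn": [[0,0,0],[0,0,0],[0,0,0],[0,0,0],[0,0,0],[0,0,0],[0,0,0],[0,0,0],[0,0,0],[0,0,0]]}}

```text
time_s: 8.3
position: [0.4809, -0.0355, 0.1041]
tool_rot: [[0.789, 0.614, 0.001], [0.614, -0.789, -0.0], [0.001, 0.001, -1.0]]
ft_force: [0.3, 0.0, -0.2]
grip_width: 0.019
gripper_force: 59.3
```

```bash
python3 - <<'E'
from h import *
s=observe(); print(s["time_s"],s["position"],s["q"][5],s["ft_force"],s["wrist_torque"])
d=np.array([.4808,-.0354,.0863])-s["position"]; print("tool d cm",100*np.array(s["tool_rot"]).T@d)
im,_=cams.get_image("scene"); c=cv2.resize(im[170:260,180:290],None,fx=6,fy=6,interpolation=cv2.INTER_CUBIC); cv2.imwrite("pics/s2.png",c[:,:,::-1])
E
```

```text
8.3 [ 0.48090075 -0.03548723  0.10411294] 33.794232584283755 [ 0.30572488  0.00646384 -0.19430571] [-0.04885464  0.03235319 -0.02229181]
tool d cm [-0.00377167 -0.01495553  1.78127755]
```

View pics/s2.png

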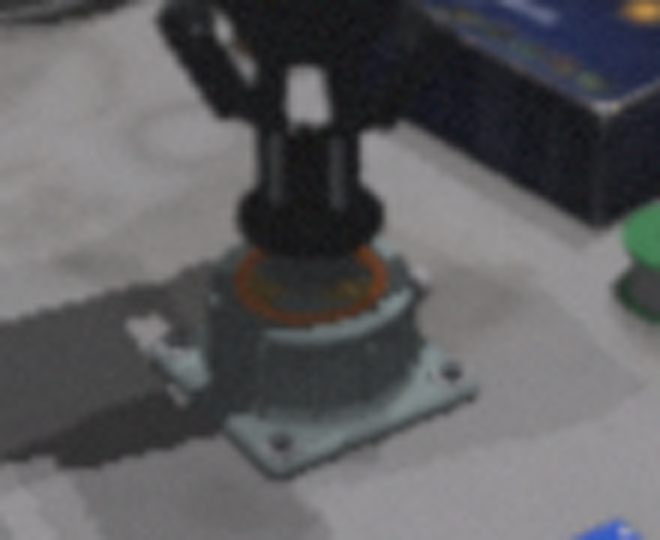

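The plug hangs centred over the port, and its foot is just at the seal's height. I'm lowering it gently.

>>> {"api": "move_arm", "payload": {"jaw": [1,1,1,1,1,1], "dp": [[0,0,0.5],[0,0,0.5],[0,0,0.3],[0,0,0.1],[0,0,0],[0,0,0]], "turn": [[0,0,0],[0,0,0],[0,0,0],[0,0,0],[0,0,0],[0,0,0]]}}

```text
time_s: 8.85
position: [0.4803, -0.0349, 0.0893]
tool_rot: [[0.789, 0.615, -0.0], [0.615, -0.789, -0.0], [-0.0, -0.0, -1.0]]
ft_force: [0.3, -0.4, -2.5]
grip_width: 0.0191
gripper_force: 59.3
```

>>> {"api": "move_arm", "payload": {"jaw": [1,1,1,1], "dp": [[0,0,0.1],[0,0,0.1],[0,0,0],[0,0,0]], "turn": [[0,0,0],[0,0,0],[0,0,0],[0,0,0]]}}

```text
time_s: 9.18
position: [0.4802, -0.0349, 0.0873]
tool_rot: [[0.789, 0.615, -0.0], [0.615, -0.789, 0.0], [-0.0, -0.0, -1.0]]
ft_force: [0.4, 0.2, -1.0]
grip_width: 0.0191
gripper_force: 59.3
```

>>> {"api": "move_arm", "payload": {"jaw": [1,1,1], "dp": [[0,0,0.08],[0,0,0],[0,0,0]], "turn": [[0,0,0],[0,0,0],[0,0,0]]}}

```text
time_s: 9.43
position: [0.4802, -0.0349, 0.0865]
tool_rot: [[0.789, 0.615, -0.0], [0.615, -0.789, -0.0], [-0.0, -0.0, -1.0]]
ft_force: [0.0, -0.8, -1.1]
grip_width: 0.0185
gripper_force: 59.3
```

>>> {"api": "move_arm", "payload": {"jaw": [1,1,1], "dp": [[0,0,0.05],[0,0,0],[0,0,0]], "turn": [[0,0,0],[0,0,0],[0,0,0]]}}

```text
time_s: 9.68
position: [0.4803, -0.0349, 0.0862]
tool_rot: [[0.789, 0.615, 0.0], [0.615, -0.789, -0.0], [0.0, 0.0, -1.0]]
ft_force: [-0.8, 1.4, 0.7]
grip_width: 0.0192
gripper_force: 59.8
```

>>> {"api": "move_arm", "payload": {"jaw": [1,1,1], "dp": [[0,0,0.04],[0,0,0],[0,0,0]], "turn": [[0,0,0],[0,0,0],[0,0,0]]}}

```text
time_s: 9.93
position: [0.4804, -0.0349, 0.086]
tool_rot: [[0.789, 0.615, 0.001], [0.615, -0.789, -0.0], [0.0, 0.001, -1.0]]
ft_force: [-1.5, 1.4, 5.5]
grip_width: 0.0191
gripper_force: 60.4
```

>>> {"api": "move_arm", "payload": {"jaw": [1,1,1], "dp": [[0,0,0.03],[0,0,0],[0,0,0]], "turn": [[0,0,0],[0,0,0],[0,0,0]]}}

```text
time_s: 10.18
position: [0.4804, -0.0349, 0.0859]
tool_rot: [[0.789, 0.615, 0.001], [0.615, -0.789, -0.0], [0.0, 0.001, -1.0]]
ft_force: [-2.0, 1.0, 7.4]
grip_width: 0.019
gripper_force: 60.8
```

Contact at the expected height with about 7 N. I'm now backing off counter-clockwise under this light pressure.

>>> {"api": "move_arm", "payload": {"jaw": [1,1,1,1,1,1,1], "dp": [[0,0,0],[0,0,0],[0,0,0],[0,0,0],[0,0,0],[0,0,0],[0,0,0]], "turn": [[0,0,-0.08],[0,0,-0.08],[0,0,-0.08],[0,0,-0.08],[0,0,-0.08],[0,0,0],[0,0,0]]}}

```text
time_s: 10.77
position: [0.4809, -0.0351, 0.086]
tool_rot: [[0.487, 0.874, 0.002], [0.874, -0.487, -0.001], [0.0, 0.002, -1.0]]
ft_force: [-0.1, 0.0, 7.1]
grip_width: 0.0192
gripper_force: 60.5
```

>>> {"api": "move_arm", "payload": {"jaw": [1,1,1,1,1,1,1], "dp": [[0,0,0],[0,0,0],[0,0,0],[0,0,0],[0,0,0],[0,0,0],[0,0,0]], "turn": [[0,0,-0.08],[0,0,-0.08],[0,0,-0.08],[0,0,-0.08],[0,0,-0.08],[0,0,0],[0,0,0]]}}

```text
time_s: 11.35
position: [0.481, -0.0352, 0.086]
tool_rot: [[0.108, 0.994, 0.002], [0.994, -0.108, -0.001], [-0.001, 0.002, -1.0]]
ft_force: [-0.3, -0.2, 5.6]
grip_width: 0.019
gripper_force: 60.4
```

```bash
python3 -c "
from h import *
s=observe(); print(s['position'],s['ft_force'],s['wrist_torque'],s['q'][5])"
```

```text
[ 0.48099607 -0.03519399  0.08598185] [-0.28937866 -0.2424719   5.61969488] [-0.01207845 -0.0212485   0.10876905] -12.063949047718568
```

>>> {"api": "move_arm", "payload": {"jaw": [1,1,1,1,1], "dp": [[0,0,0],[0,0,0],[0,0,0],[0,0,0],[0,0,0]], "turn": [[0,0,-0.07],[0,0,-0.07],[0,0,-0.07],[0,0,0],[0,0,0]]}}

```text
time_s: 11.77
position: [0.4805, -0.0349, 0.0854]
tool_rot: [[-0.099, 0.995, 0.001], [0.995, 0.099, -0.0], [-0.0, 0.001, -1.0]]
ft_force: [1.5, 0.5, 0.6]
grip_width: 0.0186
gripper_force: 59.7
```

>>> {"api": "move_arm", "payload": {"jaw": [1,1,1,1], "dp": [[0,0,0],[0,0,0],[0,0,0],[0,0,0]], "turn": [[0,0,-0.05],[0,0,-0.05],[0,0,0],[0,0,0]]}}

```text
time_s: 12.1
position: [0.4802, -0.0349, 0.0851]
tool_rot: [[-0.197, 0.98, -0.0], [0.98, 0.197, 0.0], [0.0, -0.0, -1.0]]
ft_force: [-0.3, 0.1, -1.9]
grip_width: 0.0187
gripper_force: 59.4
```

The force vanished at a yaw of about 101°, so it is over the thread start. I'm following it down.

>>> {"api": "move_arm", "payload": {"jaw": [1,1,1,1], "dp": [[0,0,0.1],[0,0,0.1],[0,0,0],[0,0,0]], "turn": [[0,0,0],[0,0,0],[0,0,0],[0,0,0]]}}

```text
time_s: 12.43
position: [0.4803, -0.0348, 0.0832]
tool_rot: [[-0.199, 0.98, 0.0], [0.98, 0.199, 0.0], [0.0, 0.0, -1.0]]
ft_force: [1.4, 0.9, -2.2]
grip_width: 0.0192
gripper_force: 59.3
```

>>> {"api": "move_arm", "payload": {"jaw": [1,1,1,1,1], "dp": [[0,0,0.2],[0,0,0.2],[0,0,0.15],[0,0,0],[0,0,0]], "turn": [[0,0,0],[0,0,0],[0,0,0],[0,0,0],[0,0,0]]}}

```text
time_s: 12.85
position: [0.4802, -0.0348, 0.0776]
tool_rot: [[-0.199, 0.98, -0.0], [0.98, 0.199, 0.0], [0.0, -0.0, -1.0]]
ft_force: [2.1, 2.0, -3.8]
grip_width: 0.0187
gripper_force: 59.2
```

>>> {"api": "move_arm", "payload": {"jaw": [1,1,1,1], "dp": [[0,0,0.08],[0,0,0.06],[0,0,0],[0,0,0]], "turn": [[0,0,0],[0,0,0],[0,0,0],[0,0,0]]}}

```text
time_s: 13.18
position: [0.4803, -0.0349, 0.0764]
tool_rot: [[-0.2, 0.98, 0.0], [0.98, 0.2, 0.0], [-0.0, 0.0, -1.0]]
ft_force: [2.6, 0.9, -2.5]
grip_width: 0.0192
gripper_force: 59.4
```

>>> {"api": "move_arm", "payload": {"jaw": [1,1,1,1], "dp": [[0,0,0.06],[0,0,0],[0,0,0],[0,0,0]], "turn": [[0,0,0],[0,0,0],[0,0,0],[0,0,0]]}}

```text
time_s: 13.52
position: [0.4803, -0.0349, 0.0758]
tool_rot: [[-0.2, 0.98, 0.0], [0.98, 0.2, -0.0], [-0.0, 0.0, -1.0]]
ft_force: [2.3, 1.1, -2.5]
grip_width: 0.0192
gripper_force: 59.4
```

>>> {"api": "move_arm", "payload": {"jaw": [1,1,1], "dp": [[0,0,0.05],[0,0,0],[0,0,0]], "turn": [[0,0,0],[0,0,0],[0,0,0]]}}

```text
time_s: 13.77
position: [0.4803, -0.0349, 0.0756]
tool_rot: [[-0.2, 0.98, 0.0], [0.98, 0.2, -0.0], [-0.0, 0.0, -1.0]]
ft_force: [2.4, 2.1, 2.7]
grip_width: 0.0189
gripper_force: 60.1
```

>>> {"api": "move_arm", "payload": {"jaw": [1,1,1,1,1], "dp": [[0,0,0.03],[0,0,0.04],[0,0,0.04],[0,0,0],[0,0,0]], "turn": [[0,0,0.08],[0,0,0.08],[0,0,0.08],[0,0,0],[0,0,0]]}}

```text
time_s: 14.18
position: [0.4811, -0.0353, 0.075]
tool_rot: [[0.04, 0.999, 0.003], [0.999, -0.04, -0.001], [-0.001, 0.003, -1.0]]
ft_force: [2.6, 1.8, 7.7]
grip_width: 0.0192
gripper_force: 60.7
```

```bash
cat > st.py <<'E'
from h import *
s=observe(); R=np.array(s['tool_rot']); print(s['position'],s['ft_force'],s['wrist_torque'],s['q'][5],"yaw",np.degrees(np.arctan2(R[1,0],R[0,0])))
E
python3 st.py
```

```text
[ 0.48108087 -0.03527223  0.07503422] [2.59479577 1.82391913 7.69948414] [ 0.43378321 -0.52118498 -0.17268816] -16.00611837426117 yaw 87.71073769617986
```

>>> {"api": "move_arm", "payload": {"jaw": [1,1,1,1,1], "dp": [[0,0,0.02],[0,0,0.03],[0,0,0.03],[0,0,0],[0,0,0]], "turn": [[0,0,0.08],[0,0,0.08],[0,0,0.08],[0,0,0],[0,0,0]]}}

```text
time_s: 14.6
position: [0.4809, -0.0352, 0.0738]
tool_rot: [[0.273, 0.962, 0.002], [0.962, -0.273, -0.001], [-0.0, 0.002, -1.0]]
ft_force: [3.9, -0.1, 3.9]
grip_width: 0.0192
gripper_force: 60.2
```

```bash
python3 st.py
```

```text
[ 0.48088728 -0.03523304  0.07381816] [ 3.90381807 -0.06645018  3.87602109] [ 0.04188999 -0.8351214  -0.12012384] -2.4210025130257677 yaw 74.13486430938855
```

Falling with the thread at low force. I'll continue the same way.

>>> {"api": "move_arm", "payload": {"jaw": [1,1,1,1,1], "dp": [[0,0,0.04],[0,0,0.04],[0,0,0.04],[0,0,0],[0,0,0]], "turn": [[0,0,0.08],[0,0,0.08],[0,0,0.08],[0,0,0],[0,0,0]]}}

```text
time_s: 15.02
position: [0.4805, -0.0352, 0.0726]
tool_rot: [[0.494, 0.869, 0.001], [0.869, -0.494, -0.001], [-0.0, 0.001, -1.0]]
ft_force: [2.8, -1.5, 4.9]
grip_width: 0.0191
gripper_force: 60.4
```

```bash
python3 st.py
```

```text
[ 0.48048406 -0.0352277   0.07262824] [ 2.79614507 -1.53915368  4.93922677] [-0.04611145 -0.4606162  -0.14603093] 11.335475292470589 yaw 60.386230292814496
```

>>> {"api": "move_arm", "payload": {"jaw": [1,1,1,1,1], "dp": [[0,0,0.04],[0,0,0.04],[0,0,0.04],[0,0,0],[0,0,0]], "turn": [[0,0,0.08],[0,0,0.08],[0,0,0.08],[0,0,0],[0,0,0]]}}

```text
time_s: 15.43
position: [0.4807, -0.0354, 0.0716]
tool_rot: [[0.687, 0.727, 0.001], [0.727, -0.687, -0.001], [0.0, 0.002, -1.0]]
ft_force: [1.2, -0.4, 7.2]
grip_width: 0.0193
gripper_force: 60.7
```

```bash
python3 st.py
```

```text
[ 0.48068783 -0.03537405  0.07164549] [ 1.18318809 -0.44972012  7.1855837 ] [-0.25152241 -0.4145572  -0.18654654] 25.089666001942057 yaw 46.6385484437884
```

>>> {"api": "move_arm", "payload": {"jaw": [1,1,1,1], "dp": [[0,0,0.03],[0,0,0.03],[0,0,0],[0,0,0]], "turn": [[0,0,0.07],[0,0,0.07],[0,0,0],[0,0,0]]}}

```text
time_s: 15.77
position: [0.4805, -0.0353, 0.0711]
tool_rot: [[0.781, 0.624, 0.001], [0.624, -0.781, -0.001], [0.0, 0.002, -1.0]]
ft_force: [0.4, -0.4, 9.6]
grip_width: 0.0192
gripper_force: 60.9
```

```bash
python3 st.py
```

```text
[ 0.48046784 -0.03530385  0.07107488] [ 0.42454839 -0.44146866  9.58471583] [-0.21956619 -0.25055287 -0.15268936] 33.10472929171891 yaw 38.63299758177936
```

>>> {"api": "move_arm", "payload": {"jaw": [1,1,1,1], "dp": [[0,0,0.01],[0,0,0.01],[0,0,0],[0,0,0]], "turn": [[0,0,0.06],[0,0,0.06],[0,0,0],[0,0,0]]}}

```text
time_s: 16.1
position: [0.4803, -0.0352, 0.0709]
tool_rot: [[0.85, 0.526, 0.001], [0.526, -0.85, -0.001], [-0.0, 0.001, -1.0]]
ft_force: [0.1, 0.1, 8.4]
grip_width: 0.0189
gripper_force: 61.0
```

```bash
python3 st.py
```

```text
[ 0.480312   -0.03524811  0.07088472] [0.11885403 0.08084979 8.41746108] [-0.21170074 -0.12486882 -0.16030139] 39.97098196101484 yaw 31.7685884104624
```

Snug, about 70° after the drop, with the flange pressed onto the seal. I'm relieving the pressure, releasing and withdrawing.

>>> {"api": "move_arm", "payload": {"jaw": [1,1,5,5,5,5,5,5,5,5,5,5], "dp": [[0,0,-0.07],[0,0,0],[0,0,0],[0,0,0],[0,0,0],[0,0,0],[0,0,-1],[0,0,-2],[0,0,-3],[0,0,-3],[0,0,-3],[0,0,0]], "turn": [[0,0,0],[0,0,0],[0,0,0],[0,0,0],[0,0,0],[0,0,0],[0,0,0],[0,0,0],[0,0,0],[0,0,0],[0,0,0],[0,0,0]]}}

```text
time_s: 17.1
position: [0.482, -0.0354, 0.1959]
tool_rot: [[0.851, 0.525, 0.008], [0.525, -0.851, -0.003], [0.006, 0.007, -1.0]]
ft_force: [0.6, 0.4, 0.8]
grip_width: 0.0502
gripper_force: 0.0
```

>>> {"api": "move_arm", "payload": {"jaw": [5,5,5,5,5], "dp": [[-3,0,-1],[-3,0,0],[-2,0,0],[0,0,0],[0,0,0]], "turn": [[0,0,0],[0,0,0],[0,0,0],[0,0,0],[0,0,0]]}}

```text
time_s: 17.52
position: [0.4116, -0.0771, 0.2007]
tool_rot: [[0.852, 0.523, -0.0], [0.523, -0.852, 0.0], [-0.0, -0.0, -1.0]]
ft_force: [0.2, 0.4, -0.9]
grip_width: 0.0498
gripper_force: 0.0
```

```bash
python3 - <<'E'
from h import *
s=observe(); print(s["time_s"],s["position"],s["grip_width"])
im,d=cams.get_image("wrist"); W=wcloud(d,s)
r=np.hypot(W[...,0]-.4805,W[...,1]+.0352)
for n,m in [("wing",(r<.008)&(W[...,2]>.08)),("flange",(r>.026)&(r<.032)&(W[...,2]<.08)&(im.max(2)<90))]:
    q=W[m&(d>0)]; A=np.c_[q[:,:2]-[.4805,-.0352],np.ones(len(q))]; x=np.linalg.lstsq(A,q[:,2],rcond=None)[0]; print(n,len(q),np.median(q[:,2]),x)
cv2.imwrite("pics/end.png",im[:,:,::-1])
E
```

```text
17.5167 [ 0.41159602 -0.07706065  0.20074151] 0.04975581367473594
wing 297 0.1001098874619645 [-0.00906133  0.01380714  0.10009037]
flange 1187 0.06507852253280466 [8.53224760e-05 1.74188715e-03 6.50712968e-02]
```

View pics/end.png

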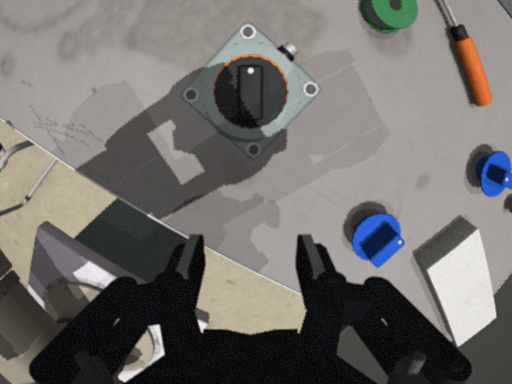

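The plug stands level and centred in the port at (250,92), with its flange top measured at 65.1 mm, so the flange is down on the seal. The gripper is clear and open, and the reel, screwdriver and blue plugs look untouched. I'm handing in the job.

```bash
python3 -c "
from rig import ticket
print(ticket.close_job())"
```

```text
the job is handed in; nothing more can be done
None
```

The black-winged plug is screwed down onto the orange seal (flange about 0.1 mm off seal height by camera, level), released, and the job was handed in at about 17.5 s; the hand-in returned no verdict.

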